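# Turn out a beaker of nuts as a heap on the sorting mat

### The arm

A 6-joint arm with a two-finger parallel gripper is mounted at the origin on a cart in front of the work surface, level with it; the furniture and walls round the work are solid. World frame = base frame: x ahead of the robot, y to its left, z up, the work surface at z = 0. Lengths are in m, angles in rad, forces in N, time in s.
With the tool pointing down it reaches from about 0.375 to 0.9 m from the base axis. Payload 3.1 kg.
Tool frame: the origin (TCP) lies midway between the tips of the shut fingers; the grasp point (between the pads) lies 19 mm behind it; z points along the fingers, y is the line along which they close (so a half turn about z gives the same grasp; the last joint's range is limited). The gripper opens to 85 mm and grips with 20 to 120 N. Pads are 22 mm wide; open, the fingers measure 114 mm over their backs; the gripper's body (76 mm by 85 mm) begins 54 mm behind the grasp point. The pads swing forward as they close: fully open they stand 13 mm farther back than shut.
Start: joints at [1.018, 0.527, 1.433, -0, 1.181, -0.178], TCP at [0.228, 0.582, 0.231] pointing down, gripper open.
Joint ranges: [-3.08, 3.08], [-0.75, 2.2], [0.22, 2.44], [-1.43, 4.57], [0, 2.65], [-2.85, 2.85]. Speed limits (rad/s): [2.79, 2.79, 3.14, 3.14, 3.14, 3.14].

### API

Orientations are given as a unit quaternion [x, y, z, w].
In Python, from station import manip gives the robot as it stands.
- The arm moves only by the tool step_arm, never from a script. Its argument "targets" is text: rows parted by semicolons, each of 4 numbers parted by spaces: the shift along the tool's x, y, z in mm, then the turn about the tool's z in degrees. A call has 1 to 12 rows; each row is the pose to reach, as a shift and turn from the pose commanded when the call began, along the tool's axes at that moment; what a row does not reach only later rows make up. A row lasts 1/10 s, in which the tool goes at most 50 mm and 8.59 degrees, less where a joint would pass 70% of its speed; a pose out of reach is approached as far as the arm can. A call with a gripper value outside its range is refused whole. "gripper" is the closure, from 0 (fully open) to 1 (shut), set as the call begins (left out, the last holds). The fingers move at their own pace and stop on an object; "squeeze" is the grip in N (left out, the last holds). Time passes only in rows, so rows that repeat a pose let the fingers close. It gives the time, the measured TCP pose, the force, the opening and the grip force at its end, in the units of the state.
- manip.sense(): the state, without advancing time (a new reading comes with each control period).
- manip.snapshot(name): name is "scene" or "top" or "wrist"; returns the picture (420x560x3 uint8, red, green, blue); there is no depth.
- manip.get_calibration(name): a dict with "fov_y" (degrees; the focal length in pixels is half the picture's height over the tangent of half this angle, whatever the lens; pixels are square), "cx", "cy" (the principal point, pixels), "extrinsics" (4x4, takes a point from camera to world coordinates); the wrist camera has in their place "tool_from_camera" (4x4, takes a point from camera to tool coordinates, whose origin is the TCP and whose axes are the flange's). Camera axes: x right, y down, z forward; pixel columns grow to the right and rows downward; lengths in m; the calibration is good to about 2 mm. A picture is of the moment at which its call begins: read the wrist's pose just before it. get_calibration takes no time and is no camera call.
- manip.sign_off(): hands the job in; it is judged then, once.
Trained networks look in the newest picture that a camera, given by its name, has taken for a name from the list of things; names that differ only in an ending like _2 or _b are one class to them, and where a whole thing is asked for, a point or a joint stands for the part that bears it (a point fixed in the world has none). Each returns a list of dicts, best first, with "p" (0 to 1); they miss things now and then, are a little off and sometimes report something else, mostly with a low value. They report only what shows in the picture. A call takes as long as a camera call. They do not tell look-alikes from the thing itself.
- manip.recognise(camera, query): "position" ([column, row] in pixels, amid what is visible of it).
- manip.masks_of(camera, query): "pixels" (420x560 bool, what is visible of it) and "position" ([column, row] in pixels, amid what is visible of it).
- manip.mark_of(camera, query): "position" ([column, row] in pixels: a listed point, or the origin of a listed thing).
The state is a dict: "t": time; "q": joint angles; "qd": joint speeds; "tau": joint torques, N m; "tcp_pos": TCP position; "tool_rot": TCP orientation; "force": force on the tool from outside, world axes, zero at the start; "ft_torque": the same for the moment, N m; "finger_gap": opening from 0.0 (shut) to 1.0 (fully open); "gripper_force": force on a finger pad.
Only numpy, scipy, OpenCV 4.12 (cv2) and the standard library are available. Lean on these libraries where they do the work, as an engineer would, in place of code of your own. Each camera call takes 0.05 s, during which the arm holds its last target. There are 200 camera calls.

### The job

Take the beaker of nuts from its tilted rest and turn it upside down onto the sorting mat, so that it stands flat on its rim inside the white ring with all five nuts trapped under it. Then lift the beaker straight up well clear, to about a hand's height above the mat, leaving the nuts as a heap inside the ring, and stand the empty beaker mouth-down on the bench beside the mat, not on it. Leave the other things on the bench where they are.

Things in the scene. Friction and masses are not known exactly. Their poses are not given: they have to be found in the camera images.
- beaker: clear glass beaker, 56 mm high, 47 mm across the mouth, 44 mm across the base, wall 3 mm, about 0.1 kg with the nuts. Origin: centre of the base's underside; z points out of the mouth (down when it stands mouth-down, the origin then 56 mm above the surface). It starts lying in the rest, z 15 degrees above level toward the rest's -y, the nuts loose inside near the base.
- rest: blue tilted beaker rest fixed to the bench: foot 50 x 84 x 6 mm, above it a V trough 36 mm wide and a stop plate behind the beaker's base, both narrower than the glass, so fingers pass down both sides. Origin: on the bench, middle of the foot. The beaker's mouth points along the rest's -y and 15 degrees up; its base centre is at (0, 25, 43) mm in this frame.
- mat: round green silicone sorting mat fixed to the bench, 130 mm across and 3 mm thick, with a white ring of 100 mm diameter printed on it. Origin: centre of its underside, on the bench. The bench between the mat and the rest (to the mat's left, world +y) is free.
- nut1: loose steel hex nut, 10.4 mm across flats, 6 mm thick, 10 g, at the start inside the beaker. Origin: centre of one flat face; z along its bore.
- nut2: loose steel hex nut, 10.4 mm across flats, 6 mm thick, 10 g, at the start inside the beaker. Origin: centre of one flat face; z along its bore.
- nut3: loose steel hex nut, 10.4 mm across flats, 6 mm thick, 10 g, at the start inside the beaker. Origin: centre of one flat face; z along its bore.
- nut4: loose steel hex nut, 10.4 mm across flats, 6 mm thick, 10 g, at the start inside the beaker. Origin: centre of one flat face; z along its bore.
- nut5: loose steel hex nut, 10.4 mm across flats, 6 mm thick, 10 g, at the start inside the beaker. Origin: centre of one flat face; z along its bore.
- spanner: bystander on the bench, not to be disturbed: flat steel spanner, 98 mm long, 4 mm thick. Origin: centre of its underside.
- tape_roll: bystander on the bench, not to be disturbed: roll of white tape, 54 mm across, 12 mm high. Origin: centre of its underside.
- eye_gel: bystander on the bench, not to be disturbed: white tube with green cap, 96 mm long, 25 mm high. Origin: centre of its underside.
- marker: bystander on the bench, not to be disturbed: white marker pen with black cap, 139 mm long, 13 mm thick. Origin: centre of its underside.
- battery: bystander on the bench, not to be disturbed: green and copper AA cell, 50 mm long, 14 mm thick. Origin: centre of its underside.
- screwdriver: bystander on the bench, not to be disturbed: small screwdriver with red end, 134 mm long, 11 mm thick. Origin: centre of its underside.
Mind the look-alikes: they are no part of the job. There is more than one size of the mat; the one meant has the size given above.

How it is judged:
On the way, in this order (a step that is already met when the one before it is completed fails the run):
1. the beaker stands mouth-down, flat on its rim on the mat inside the white ring, with all five nuts under it (angle between beaker's own z axis and vertical above 3.04 rad and height (world z) of beaker below 0.063 m and horizontal distance between beaker and mat below 0.03 m and horizontal distance between each of nut1, nut2, nut3, nut4, nut5 and beaker below 0.0235 m and height (world z) of each of nut1, nut2, nut3, nut4, nut5 below 0.055 m), for 0.2 s.
2. the beaker has been lifted straight up, still mouth-down over the mat, its rim more than 50 mm above it, and the nuts stay behind as a heap inside the ring (angle between beaker's own z axis and vertical above 2.9 rad and height (world z) of beaker above 0.11 m and horizontal distance between beaker and mat below 0.045 m and horizontal distance between each of nut1, nut2, nut3, nut4, nut5 and mat below 0.052 m and height (world z) of each of nut1, nut2, nut3, nut4, nut5 below 0.035 m), for 0.1 s.
At the end, for the whole second after the job is handed in: All five nuts lie on the mat inside the white ring (centres within 52 mm of the mat's centre, none higher than 35 mm), and the empty beaker stands mouth-down and at rest on the bench, upright to within about 6 degrees, beside the mat (its centre more than 86 mm from the mat's centre) (angle between beaker's own z axis and vertical above 3.04 rad and height (world z) of beaker between 0.05 and 0.062 m and horizontal distance between beaker and mat above 0.086 m and linear speed of beaker below 0.02 m/s and horizontal distance between each of nut1, nut2, nut3, nut4, nut5 and mat below 0.052 m and height (world z) of each of nut1, nut2, nut3, nut4, nut5 below 0.035 m); the robot touches nothing.
It fails at once if a bystander was pushed more than 30 mm (distance of any of spanner, tape_roll, eye_gel, marker, battery, screwdriver from where it was at the start of the episode above 0.03 m).
It also fails if it takes over 64 s, if anything falls off the work surface, if the arm or the gripper's body presses on something with over 40 N, if the wrist force passes 120 N, or if a joint passes its speed limit or range.

## Working session

There is one attempt and no reset: what is moved stays moved. The work goes in short steps, Python scripts to look and compute and a tool call to move; the robot and the scene stay as the last step left them, time stands still between calls to the robot, and variables do not carry over. Pictures are saved under pics/ and viewed, at most 10 in all, crops included, and the job is handed in when it is done.

Besides the shell and the picture viewer there is one more tool, called as name(argument=value, ...) on one line, values as JSON. step_arm: Moves the arm, as the interface text tells. Its arguments: {"type":"object","properties":{"targets":{"type":"string"},"gripper":{"type":"number"},"squeeze":{"type":"number"}},"required":["targets"]}

```bash
mkdir -p pics
cat > h.py <<'E'
import numpy as np,cv2
from station import manip
from scipy.spatial.transform import Rotation as R
def cam(n):
    c=manip.get_calibration(n); f=210/np.tan(np.radians(c['fov_y'])/2)
    if 'extrinsics' in c: T=np.array(c['extrinsics'])
    else:
        s=manip.sense(); T=np.eye(4); T[:3,:3]=R.from_quat(s['tool_rot']).as_matrix(); T[:3,3]=s['tcp_pos']; T=T@np.array(c['tool_from_camera'])
    return f,c['cx'],c['cy'],T
def ray(n,uv,z,C=None):
    f,cx,cy,T=C or cam(n)
    d=T[:3,:3]@np.array([(uv[0]-cx)/f,(uv[1]-cy)/f,1]); o=T[:3,3]
    return o+d*(z-o[2])/d[2]
def proj(n,p,C=None):
    f,cx,cy,T=C or cam(n); q=T[:3,:3].T@(np.array(p)-T[:3,3]); return q[0]/q[2]*f+cx,q[1]/q[2]*f+cy
def save(n,name,crop=None,k=1):
    im=manip.snapshot(n)[:,:,::-1]
    if crop: im=im[crop[1]:crop[3],crop[0]:crop[2]]
    cv2.imwrite('pics/'+name,cv2.resize(im,None,fx=k,fy=k,interpolation=cv2.INTER_CUBIC))
E
python3 - <<'E'
from h import *
np.set_printoptions(precision=3,suppress=True)
a=manip.snapshot('top')[:,:,::-1];b=manip.snapshot('scene')[:,:,::-1]
cv2.imwrite('pics/a.png',cv2.resize(np.hstack([a,b]),(800,300)))
cv2.imwrite('pics/top.png',cv2.resize(a,(800,600)))
for n in ('top','scene'):
    print(n,cam(n)[3][:3,3])
    for q in ('beaker','rest','mat'):
        for d in manip.recognise(n,q)[:3]+manip.mark_of(n,q)[:3]: print(q,np.array(d['position']),round(d['p'],2),ray(n,d['position'],.0))
print(manip.sense()['tool_rot'])
E
```

```text
top [0.444 0.058 1.081]
beaker [188.2 230.3] 0.87 [0.466 0.244 0.   ]
beaker [179.5 231.6] 0.74 [0.464 0.263 0.   ]
rest [207.6 232.9] 0.56 [0.46  0.202 0.   ]
rest [350.3 274.4] 0.53 [ 0.363 -0.107  0.   ]
rest [191.6 232. ] 0.75 [0.462 0.237 0.   ]
mat [360.3 221.5] 0.93 [ 0.477 -0.133  0.   ]
mat [271.9 261.4] 0.85 [0.395 0.063 0.   ]
mat [212.8 180.8] 0.69 [0.574 0.189 0.   ]
mat [364.5 221.5] 0.93 [ 0.477 -0.142  0.   ]
mat [273.3 259.5] 0.88 [0.399 0.06  0.   ]
mat [213.4 181.1] 0.6 [0.573 0.188 0.   ]
scene [0.011 0.289 0.709]
beaker [217.6 249.9] 0.63 [0.499 0.228 0.   ]
beaker [203.1 259.5] 0.61 [0.487 0.261 0.   ]
rest [219.1 264.5] 0.64 [0.465 0.235 0.   ]
rest [220.5 265.2] 0.57 [ 0.462  0.233 -0.   ]
mat [319.3 265.1] 0.97 [0.392 0.051 0.   ]
mat [382.  209.8] 0.78 [ 0.47  -0.137  0.   ]
mat [221.6 214.2] 0.59 [0.585 0.194 0.   ]
mat [382.7 208. ] 0.98 [ 0.474 -0.141  0.   ]
mat [225.7 214.9] 0.94 [ 0.58   0.187 -0.   ]
mat [315.4 265.3] 0.84 [0.394 0.058 0.   ]
[0.186 0.983 0.    0.   ]
```

View pics/top.png

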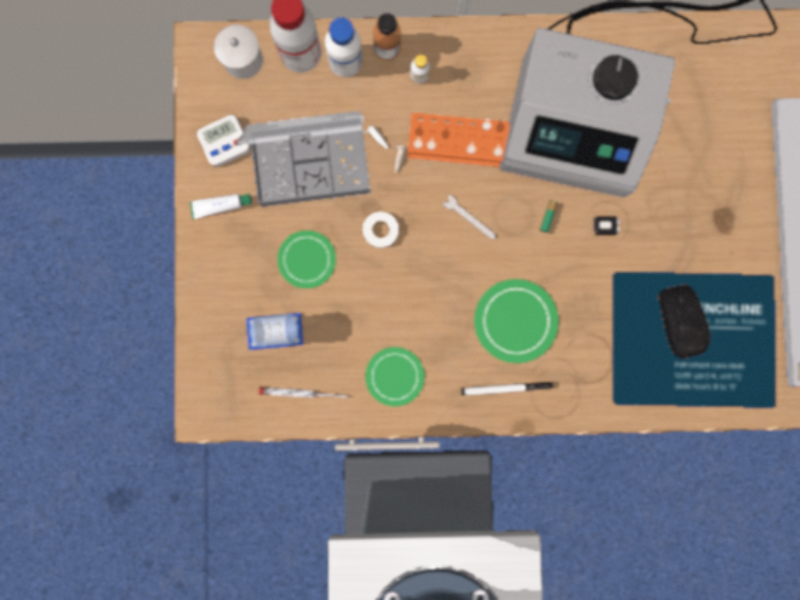

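View pics/a.png

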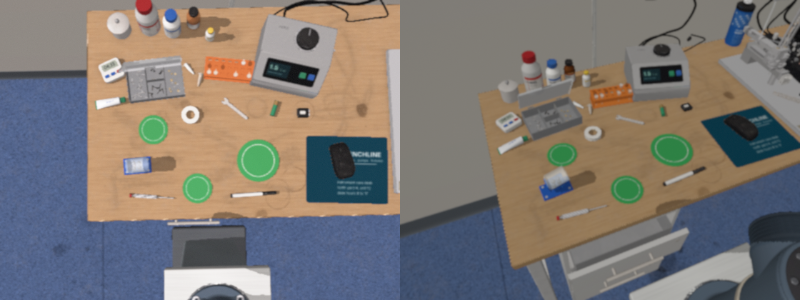

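Run:
```python
from h import *
np.set_printoptions(precision=4,suppress=True)
a=manip.snapshot('top')[:,:,::-1];b=manip.snapshot('scene')[:,:,::-1]
A=cv2.resize(a[165:295,160:400],(800,433),interpolation=cv2.INTER_CUBIC)
B=cv2.resize(b[215:295,180:260],(400,400),interpolation=cv2.INTER_CUBIC)
cv2.imwrite('pics/b1.png',A); cv2.imwrite('pics/b2.png',B)
for n,im in (('top',a),('scene',b)):
    hsv=cv2.cvtColor(im,cv2.COLOR_BGR2HSV)
    m=cv2.inRange(hsv,(50,80,60),(75,255,255))
    m=cv2.morphologyEx(m,cv2.MORPH_CLOSE,np.ones((5,5)))
    for c in cv2.findContours(m,0,1)[0]:
        if cv2.contourArea(c)>300:
            P=np.array([ray(n,p[0],.003)[:2] for p in c]); e=cv2.minEnclosingCircle((P*1000).astype(np.float32)); print(n,'green',P.mean(0),(P.max(0)+P.min(0))/2,np.ptp(P,axis=0),cv2.boundingRect(c))
    m=cv2.inRange(hsv,(105,120,60),(125,255,255)); m[:, :150]=0; m[:,230:]=0; m[:200]=0;m[300:]=0
    c=max(cv2.findContours(m,0,1)[0],key=cv2.contourArea)
    P=np.array([ray(n,p[0],.006)[:2] for p in c]); print(n,'blue',cv2.minAreaRect((P*1000).astype(np.float32)),cv2.boundingRect(c))
```

```text
top green [0.3904 0.054 ] [0.3911 0.0539] [0.0868 0.0873] (256, 243, 41, 41)
top green [ 0.4706 -0.1337] [ 0.4708 -0.1335] [0.125  0.1271] (332, 196, 59, 58)
top green [0.5726 0.1855] [0.5722 0.1849] [0.0864 0.0858] (195, 162, 40, 40)
top blue ((466.0394287109375, 197.66073608398438), (43.9542121887207, 5.191952228546143), 4.914113998413086) (207, 220, 5, 21)
scene green [0.3918 0.0548] [0.3928 0.055 ] [0.0879 0.0878] (296, 246, 45, 39)
scene green [0.5744 0.1868] [0.5749 0.1863] [0.0878 0.0868] (206, 201, 42, 32)
scene green [ 0.472  -0.1322] [ 0.4731 -0.1327] [0.1263 0.1271] (351, 188, 59, 45)
scene blue ((464.02789306640625, 244.02879333496094), (47.08573913574219, 64.32664489746094), 2.9036338329315186) (196, 257, 34, 23)
```

View pics/b1.png

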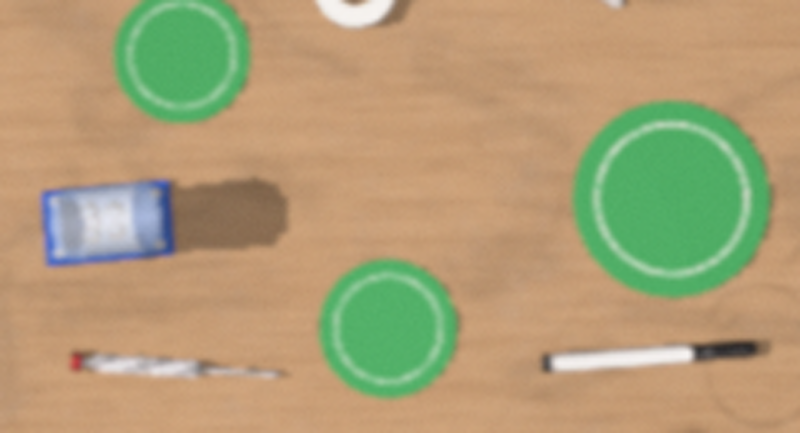

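View pics/b2.png

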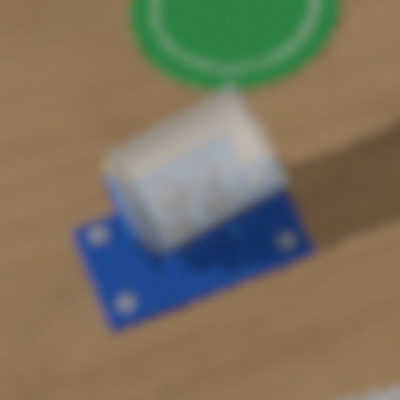

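Three green mats in the top view: (276,263) ≈ 87 mm, (215,182) ≈ 86 mm and (361,225) ≈ 127 mm. Only the last has the 130 mm size, and the crop confirms it. The rest is at about (192,232), with the beaker's mouth toward -y and yawed about 4°. I'll move above it for a wrist look.

step_arm(targets="-345 -232 20 64.6; -345 -232 20 64.6; -345 -232 20 64.6; -345 -232 20 64.6; -345 -232 20 64.6; -345 -232 20 64.6; -345 -232 20 64.6; -345 -232 20 64.6; -345 -232 20 64.6; -345 -232 20 64.6; -345 -232 20 64.6; -345 -232 20 64.6", gripper=0, squeeze=20)

```text
t: 2.0
tcp_pos: [0.4638, 0.2407, 0.2114]
tool_rot: [0.682, 0.732, -0.0, -0.0]
force: [-0.0, 0.3, 0.4]
finger_gap: 1.003
gripper_force: 0.0
```

Run:
```python
from h import *
np.set_printoptions(precision=4,suppress=True)
s=manip.sense();print(s['t'],s['tcp_pos'],R.from_quat(s['tool_rot']).as_matrix()[:,0],s['q'])
C=cam('wrist'); a=manip.snapshot('wrist')[:,:,::-1]
r=np.array([.0698,-.9976,0]);b=np.array([.4617,.2605,.043]);ax=np.array([.0674,-.9636,.2588])
im=a.copy()
for p,c in ((b,(0,0,255)),(b+.056*ax,(0,255,255))):
    print(proj('wrist',p,C)); cv2.circle(im,tuple(int(v) for v in proj('wrist',p,C)),3,c,-1)
for q in ('beaker','rest'):
    for d in manip.mark_of('wrist',q)[:2]: print(q,d['position'],d['p'],ray('wrist',d['position'],.043 if q=='beaker' else 0,C))
cv2.imwrite('pics/w1.png',im)
```

```text
2.0 [0.4638 0.2407 0.2114] [-0.0708  0.9975  0.0003] [0.2645 0.4173 1.7097 0.0004 1.015  0.1935]
(np.float64(278.298016778776), np.float64(179.9101544834819))
(np.float64(278.2008513696459), np.float64(237.62040595717738))
beaker [278.1, 186.6] 0.72 [0.462  0.2539 0.043 ]
```

View pics/w1.png

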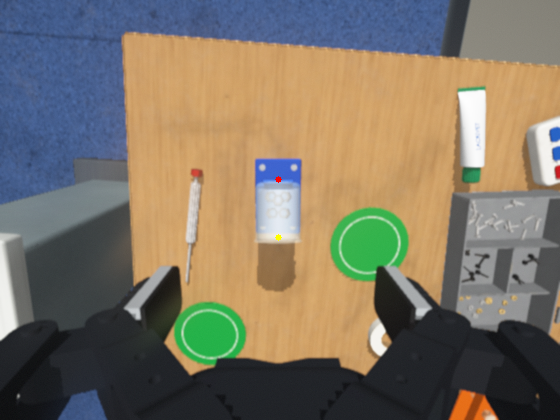

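Run:
```python
from h import *
np.set_printoptions(precision=4,suppress=True)
print(ray('wrist',(278,158.5),.006),ray('wrist',(278,159),.003),proj('wrist',(.465,.2065-.006,.080)),proj('wrist',(.465,.2065,.0575)),proj('wrist',(.4617,.2605+.005,.064)))
```

```text
[0.4602 0.278  0.006 ] [0.4603 0.2773 0.003 ] (np.float64(277.1016950671316), np.float64(252.06618347908798)) (np.float64(277.58928698308574), np.float64(237.81657360826196)) (np.float64(278.65097599032174), np.float64(178.11517203945232))
```

The projected base and mouth points fit the image: base at (278,180), mouth at (278,238). The rest's rear edge gives its centre at y = 0.236. The five nuts show near the base. Descending to grasp near the mouth.

step_arm(targets="-25 -1 40 0; -25 -1 80 0; -25 -1 120 0; -25 -1 150 0; -25 -1 171 0; -25 -1 171 0; -25 -1 171 0")

```text
t: 2.85
tcp_pos: [0.4652, 0.2155, 0.0404]
tool_rot: [0.682, 0.732, -0.0, -0.0]
force: [0.2, 0.8, -0.3]
finger_gap: 1.002
gripper_force: 0.0
```

step_arm(targets="0 0 0 0; 0 0 0 0; 0 0 0 0; 0 0 0 0; 0 0 0 0; 0 0 0 0; 0 0 0 0; 0 0 0 0", gripper=1, squeeze=25)

```text
t: 3.65
tcp_pos: [0.4661, 0.215, 0.0414]
tool_rot: [0.682, 0.731, 0.001, 0.001]
force: [-0.6, -0.8, 6.2]
finger_gap: 0.532
gripper_force: 26.0
```

step_arm(targets="0 0 -10 0; 0 0 -25 0; 0 0 -45 0; -8 0 -60 0; -20 -1 -60 0; -40 -2 -60 0; -65 -3 -60 0; -90 -5 -60 0; -115 -6 -60 0; -135 -7 -60 0; -150 -8 -60 0; -158 -8 -60 0")

```text
t: 4.85
tcp_pos: [0.4676, 0.0551, 0.0998]
tool_rot: [0.683, 0.731, -0.001, -0.001]
force: [0.2, 0.4, -0.5]
finger_gap: 0.528
gripper_force: 26.0
```

Run:
```python
from h import *
np.set_printoptions(precision=4,suppress=True)
C=cam('scene');s=manip.sense();print(s['tcp_pos'],s['force'],s['gripper_force'])
u,v=[int(x) for x in proj('scene',np.array(s['tcp_pos'])+[0,0,.014],C)]
a=manip.snapshot('scene')[:,:,::-1][v-50:v+50,u-60:u+60]
b=manip.snapshot('wrist')[:,:,::-1][100:340,180:400]
cv2.imwrite('pics/c.png',np.hstack([cv2.resize(a,(430,360),interpolation=2),cv2.resize(b,(330,360))]))
```

```text
[0.4676 0.0551 0.0998] [ 0.2114  0.4284 -0.4864] 25.951120650446313
```

View pics/c.png

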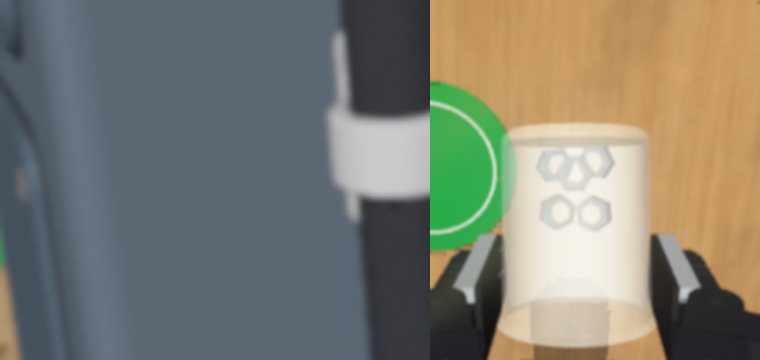

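Scene shot is occluded by the arm. The wrist crop shows the beaker held between the pads with all five nuts near the base. Moving over the mat.

step_arm(targets="-8 0 0 0; -25 -1 0 0; -50 -2 10 0; -75 -3 20 0; -100 -5 30 0; -120 -6 40 0; -138 -6 50 0; -150 -7 60 0; -155 -7 68 0; -155 -7 74 0; -155 -7 74 0")

```text
t: 6.05
tcp_pos: [0.4714, -0.0975, 0.0255]
tool_rot: [0.682, 0.731, -0.0, -0.001]
force: [0.5, 1.4, -0.9]
finger_gap: 0.532
gripper_force: 25.9
```

step_arm(targets="0 0 3 0; 0 0 6 0; 0 0 9 0; 0 0 12 0; 0 0 12 0", squeeze=20)

```text
t: 6.55
tcp_pos: [0.4732, -0.0989, 0.0148]
tool_rot: [0.682, 0.731, 0.0, 0.001]
force: [0.1, -2.4, 5.0]
finger_gap: 0.531
gripper_force: 25.3
```

```bash
cat > w.py <<'E'
from h import *
import sys
np.set_printoptions(precision=4,suppress=True)
s=manip.sense();print(s['t'],np.array(s['tcp_pos']),np.array(s['force']),np.array(s['ft_torque']),s['finger_gap'])
save('wrist',sys.argv[1],(150,60,430,380),1.5)
E
python3 w.py d.png
```

```text
6.55 [ 0.4732 -0.0989  0.0148] [ 0.0564 -2.3898  4.9918] [-0.1319 -0.0501  0.0221] 0.5313145249477332
```

View pics/d.png

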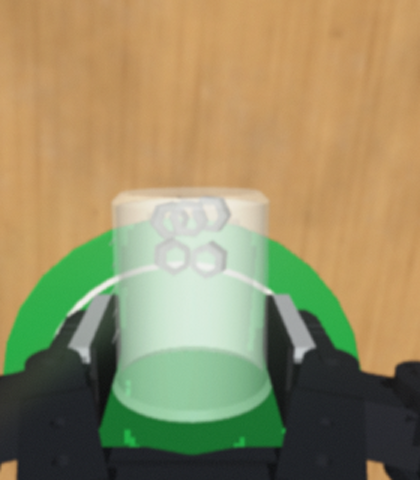

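step_arm(targets="0 0 2 0; 0 0 4 0; -2 0 4 0; -4 0 4 0; -6 0 4 0; -8 0 4 0; -8 0 4 0")

```text
t: 7.3
tcp_pos: [0.4724, -0.1046, 0.0116]
tool_rot: [0.682, 0.731, 0.001, -0.001]
force: [2.1, 7.0, 14.3]
finger_gap: 0.532
gripper_force: 26.1
```

```bash
cat > n.py <<'E'
from h import *
np.set_printoptions(precision=4,suppress=True)
s=manip.sense();print(s['t'],np.array(s['tcp_pos']),np.array(s['force']),np.array(s['ft_torque']),s['finger_gap'])
manip.snapshot('wrist')
for d in manip.masks_of('wrist','beaker')[:2]:
    ys,xs=np.where(d['pixels']);print('mask',d['p'],xs.min(),xs.max(),ys.min(),ys.max(),len(xs))
for d in manip.mark_of('wrist','beaker')[:2]: print('base',np.array(d['position']),d['p'])
for i in ('nut1',):
    for d in manip.recognise('wrist',i)[:9]: print('nut',np.array(d['position']),round(d['p'],2),ray('wrist',d['position'],.006)[:2])
t=np.array(s['tcp_pos'])
# predicted base pixel and rear/top row for theta, pivot 14 mm above tcp, a=10
C=cam('wrist')
for th in (-15,0,15,30,45,60,75,90):
    c,k=np.cos(np.radians(th)),np.sin(np.radians(th))
    g=t+[0,0,.014]; m=np.array([.07,-.9975,0]); u=np.array([0,0,1.])
    b=g-.046*(m*c-u*k); print(th,np.round(proj('wrist',b,C)),end=' ')
E
python3 n.py
```

```text
7.3 [ 0.4724 -0.1046  0.0116] [ 2.0954  6.9764 14.27  ] [ 1.1037 -0.1502  0.0137] 0.532449400689123
mask 0.98 222 332 182 349 16638
base [278.5 190.9] 0.76
-15 [280. 182.] 0 [281. 183.] 15 [281. 192.] 30 [281. 212.] 45 [281. 241.] 60 [282. 279.] 75 [282. 320.] 90 [282. 358.]
```

step_arm(targets="-2 0 0 0; -4 0 0 0; -6 0 0 0; -8 0 0 0; -8 0 0 0")

```text
t: 8.0
tcp_pos: [0.472, -0.1121, 0.0114]
tool_rot: [0.682, 0.731, 0.0, -0.002]
force: [-0.1, 8.4, 14.0]
finger_gap: 0.529
gripper_force: 27.1
```

```bash
python3 n.py
```

```text
8.0 [ 0.472  -0.1121  0.0114] [-0.1427  8.3558 13.9628] [ 1.1844  0.0705 -0.0309] 0.5287943194095925
mask 0.74 218 334 178 351 17530
base [273.6 192.9] 0.66
-15 [280. 182.] 0 [281. 183.] 15 [281. 192.] 30 [281. 212.] 45 [281. 241.] 60 [281. 279.] 75 [281. 320.] 90 [281. 358.]
```

step_arm(targets="0 0 -4 0; 0 0 -8 0; 4 0 -8 0; 8 0 -8 0; 12 0 -8 0; 12 0 -5 0; 12 0 -3 0; 12 0 -3 0")

```text
t: 9.0
tcp_pos: [0.4722, -0.1024, 0.0128]
tool_rot: [0.682, 0.731, -0.0, -0.0]
force: [-0.3, 0.3, -1.0]
finger_gap: 0.528
gripper_force: 25.8
```

step_arm(targets="0 0 0 0; 0 0 0 0; 0 0 0 0; -4 0 -1 0; -8 0 -3 0; -12 0 -3 0; -12 0 -3 0", gripper=0.25)

```text
t: 9.7
tcp_pos: [0.4737, -0.1153, 0.0165]
tool_rot: [0.682, 0.731, 0.0, 0.001]
force: [-0.5, 0.3, 1.3]
finger_gap: 0.748
gripper_force: 0.0
```

```bash
python3 n.py; python3 w.py e.png
```

```text
9.7 [ 0.4737 -0.1153  0.0165] [-0.5095  0.2596  1.2806] [-0.0591 -0.0348 -0.0416] 0.7476085996753766
mask 0.81 216 325 150 304 15562
mask 0.16 36 94 105 312 5821
base [269.  152.4] 0.84
-15 [282. 184.] 0 [282. 185.] 15 [282. 195.] 30 [283. 215.] 45 [283. 245.] 60 [283. 283.] 75 [284. 324.] 90 [283. 361.] 9.9 [ 0.4731 -0.1143  0.0163] [-0.1106 -0.0675  0.8046] [-0.0111 -0.0335 -0.0345] 0.7479038318804241
```

View pics/e.png

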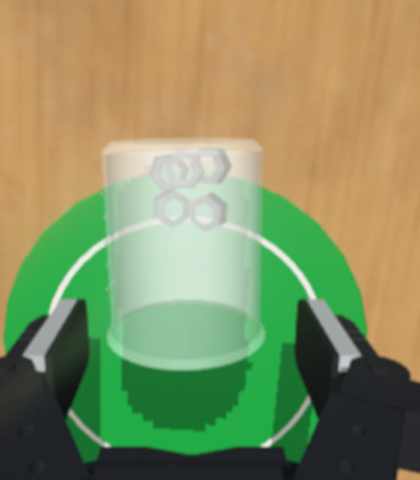

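Run:
```python
from h import *
np.set_printoptions(precision=4,suppress=True)
print(manip.sense()['tcp_pos'])
print(ray('wrist',(273.3,283.5),.0265),ray('wrist',(273.3,260),.05),ray('wrist',(273.3,306),.003),ray('wrist',(271.5,157),.048))
```

```text
[ 0.4731 -0.1143  0.0163]
[ 0.47   -0.1148  0.0265] [ 0.4689 -0.0936  0.05  ] [ 0.4713 -0.14    0.003 ] [ 0.4658 -0.0569  0.048 ]
```

step_arm(targets="-2 -2 0 0; -4 -3 0 0; -4 -3 0 0; -4 -3 0 0")

```text
t: 10.35
tcp_pos: [0.4705, -0.1187, 0.0163]
tool_rot: [0.682, 0.731, -0.0, -0.0]
force: [0.2, 1.7, 0.2]
finger_gap: 0.748
gripper_force: 0.0
```

step_arm(targets="0 0 0 0; 0 0 0 0; 0 0 0 0; 0 0 0 0; 0 0 0 0; 0 0 0 0", gripper=1, squeeze=20)

```text
t: 10.95
tcp_pos: [0.4707, -0.1186, 0.0165]
tool_rot: [0.682, 0.731, 0.0, 0.0]
force: [-0.1, 0.7, 3.8]
finger_gap: 0.526
gripper_force: 20.3
```

```bash
python3 n.py
```

```text
10.95 [ 0.4707 -0.1186  0.0165] [-0.1481  0.6981  3.837 ] [-0.0162  0.0619 -0.0042] 0.5261188003323335
mask 0.97 225 333 142 297 15574
base [279.1 145.3] 0.77
-15 [281. 182.] 0 [281. 183.] 15 [281. 192.] 30 [281. 212.] 45 [282. 242.] 60 [282. 280.] 75 [282. 321.] 90 [282. 358.]
```

step_arm(targets="0 0 2 0; 0 0 4 0; -2 0 4 0; -4 0 4 0; -6 0 4 0; -8 0 5 0; -8 0 5 0")

```text
t: 11.85
tcp_pos: [0.4721, -0.127, 0.0128]
tool_rot: [0.682, 0.731, 0.0, 0.001]
force: [-0.7, -0.4, 15.5]
finger_gap: 0.533
gripper_force: 20.9
```

```bash
python3 n.py
```

```text
11.85 [ 0.4721 -0.127   0.0128] [-0.7073 -0.4149 15.5065] [0.2426 0.1098 0.0065] 0.5328934012157435
mask 0.8 216 342 133 313 19127
base [278.9 152.3] 0.71
-15 [280. 182.] 0 [281. 183.] 15 [281. 193.] 30 [282. 212.] 45 [282. 242.] 60 [282. 280.] 75 [282. 321.] 90 [282. 359.]
```

step_arm(targets="-5 0 0 0; -9 0 2 0; -12 0 4 0; -14 0 6 0; -15 0 6 0")

```text
t: 12.55
tcp_pos: [0.4724, -0.1416, 0.0053]
tool_rot: [0.682, 0.731, 0.0, 0.0]
force: [1.2, 2.2, 3.2]
finger_gap: 0.532
gripper_force: 20.0
```

```bash
python3 n.py; python3 w.py f.png
```

```text
12.55 [ 0.4724 -0.1416  0.0053] [1.1573 2.1956 3.1807] [ 0.3577 -0.1254 -0.0548] 0.5315780834143429
mask 0.87 201 355 157 324 19491
base [275.1 219.5] 0.64
-15 [281. 182.] 0 [281. 183.] 15 [281. 193.] 30 [281. 212.] 45 [282. 242.] 60 [282. 280.] 75 [282. 321.] 90 [282. 358.] 12.75 [ 0.4724 -0.1415  0.0054] [1.4745 2.2496 4.701 ] [ 0.2339 -0.1747 -0.0042] 0.5320116243213106
```

View pics/f.png

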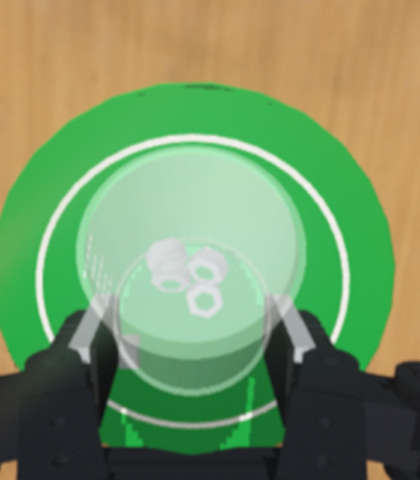

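Run:
```python
from h import *
from scipy.optimize import least_squares
np.set_printoptions(precision=4,suppress=True)
C=cam('wrist'); m=np.array([.07,-.9975,0]);u=np.array([0,0,1.])
def f(p):
    th,y=p;c,k=np.cos(th),np.sin(th)
    P=np.array([.472,y,.003]); mc=P+.0235*(m*k+u*c); b=mc-.056*(m*c-u*k)
    return [proj('wrist',mc,C)[1]-270,proj('wrist',b,C)[1]-223,b,mc]
r=least_squares(lambda p:f(p)[:2],[1.,-.12]);print(np.degrees(r.x[0]),r.x[1],r.fun,f(r.x)[2:]);print(C[3][:3,3])
```

```text
52.12476107688304 -0.11578494699429652 [ 0. -0.] [array([ 0.4709, -0.1   ,  0.0616]), array([ 0.4733, -0.1343,  0.0174])]
[ 0.4665 -0.0751  0.1482]
```

The wrist picture shows the beaker pivoted to about 50–60° mouth-down, its base centre at (277,223). The nuts have slid to the mouth inside it. Pressing further down to complete the turn.

step_arm(targets="-1 0 2 0; -2 0 4 0; -2 0 5 0; -2 0 5 0")

```text
t: 13.2
tcp_pos: [0.4729, -0.1444, 0.0009]
tool_rot: [0.682, 0.731, -0.0, 0.001]
force: [-0.4, -2.1, 7.3]
finger_gap: 0.532
gripper_force: 22.1
```

```bash
cat >> n.py <<'E'
if 1:
    hsv=cv2.cvtColor(manip.snapshot('wrist'),cv2.COLOR_RGB2HSV)
    for i in range(1,6):
        pass
E
python3 n.py
```

```text
13.2 [ 0.4729 -0.1444  0.0009] [-0.4172 -2.1194  7.3182] [-0.2312  0.1467 -0.0302] 0.5322837661319714
mask 0.59 197 356 184 342 19990
base [276.1 258.3] 0.74
-15 [281. 182.] 0 [281. 183.] 15 [281. 192.] 30 [281. 212.] 45 [282. 242.] 60 [282. 280.] 75 [282. 321.] 90 [282. 359.]
```

step_arm(targets="-1 0 1 0; -2 0 2 0; -3 0 3 0; -3 0 3 0")

```text
t: 13.85
tcp_pos: [0.4728, -0.1446, 0.0007]
tool_rot: [0.682, 0.731, 0.001, 0.0]
force: [1.6, 11.3, 35.4]
finger_gap: 0.533
gripper_force: 36.7
```

```bash
python3 n.py
```

```text
13.85 [ 0.4728 -0.1446  0.0007] [ 1.5583 11.3314 35.4389] [ 2.0436 -0.0633  0.0728] 0.5327212436583195
mask 0.76 197 356 183 343 20055
base [273.9 259.2] 0.6
-15 [280. 182.] 0 [281. 183.] 15 [281. 192.] 30 [281. 212.] 45 [282. 241.] 60 [282. 279.] 75 [282. 320.] 90 [282. 358.]
```

step_arm(targets="3 0 -3 0; 3 0 -3 0")

```text
t: 14.3
tcp_pos: [0.4729, -0.1436, 0.0012]
tool_rot: [0.682, 0.732, 0.0, 0.001]
force: [0.7, -0.7, 4.3]
finger_gap: 0.532
gripper_force: 20.9
```

Run:
```python
from h import *
np.set_printoptions(precision=4,suppress=True)
s=manip.sense();print(np.array(s['tcp_pos']),np.array(s['force']))
for z in (.061,.064): print(ray('wrist',(276,262),z))
im=manip.snapshot('wrist')[:,:,::-1]
np.save('wr.npy',im)
for th in np.radians((60,65,70,75,80,90)): print(np.degrees(th),-.116+(56*np.cos(th)-23.5*np.sin(th))/1000,.003+.0235*np.cos(th)+.056*np.sin(th))
# base edge ellipse: strong horizontal-ish edges along column 276
g=cv2.GaussianBlur(im,(3,3),0).mean(2)
col=g[:,270:284].mean(1); d=np.diff(col); print([(i,round(d[i],1)) for i in np.argsort(-abs(d))[:18]])
```

```text
[ 0.4729 -0.1436  0.0012] [ 0.6816 -0.7117  4.3195]
[ 0.4689 -0.1125  0.061 ]
[ 0.4688 -0.1112  0.064 ]
59.99999999999999 -0.1083515969889343 0.06324742261192856
65.0 -0.1136316103378821 0.06368476522495883
70.0 -0.1189296485622314 0.06366026013216408
75.0 -0.12420539039205195 0.06317409383209707
80.0 -0.1294186842464388 0.06222996634385651
90.0 -0.1395 0.059000000000000004
[(np.int64(149), np.float64(-44.7)), (np.int64(144), np.float64(43.3)), (np.int64(150), np.float64(-36.6)), (np.int64(346), np.float64(-32.3)), (np.int64(143), np.float64(32.1)), (np.int64(145), np.float64(31.4)), (np.int64(347), np.float64(-28.7)), (np.int64(148), np.float64(-27.8)), (np.int64(343), np.float64(25.2)), (np.int64(180), np.float64(22.4)), (np.int64(181), np.float64(21.3)), (np.int64(345), np.float64(-16.4)), (np.int64(340), np.float64(-16.1)), (np.int64(109), np.float64(-14.7)), (np.int64(342), np.float64(14.4)), (np.int64(151), np.float64(-14.2)), (np.int64(348), np.float64(-13.0)), (np.int64(179), np.float64(12.4))]
```

step_arm(targets="0 0 0 0; 0 0 0 0; 0 0 0 0; 0 0 0 0; 0 0 0 0", gripper=0)

```text
t: 14.85
tcp_pos: [0.472, -0.1435, -0.0]
tool_rot: [0.682, 0.731, -0.0, -0.0]
force: [0.0, 0.1, 0.3]
finger_gap: 1.002
gripper_force: 0.0
```

```bash
python3 n.py; python3 w.py g.png
```

```text
14.85 [ 0.472  -0.1435 -0.    ] [0.0136 0.0844 0.339 ] [-0.0327  0.0093 -0.0059] 1.00214834559755
-15 [280. 182.] 0 [280. 183.] 15 [280. 192.] 30 [281. 211.] 45 [281. 241.] 60 [281. 279.] 75 [281. 320.] 90 [281. 357.] 15.1 [ 0.4723 -0.1435  0.0003] [-0.2216 -0.1685 -0.2314] [-0.0004 -0.0041 -0.0251] 0.9986862501887734
```

View pics/g.png

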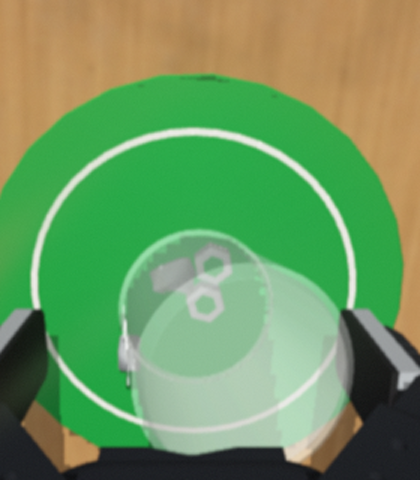

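The wrist picture shows the beaker dropped mouth-down but leaning right and forward. Its mouth circle is at about (280,263), its base at about (312,303), and one nut sits at the left rim near (233,297). Measuring the numbers before regripping.

```bash
cat > q.py <<'E'
from h import *
np.set_printoptions(precision=4,suppress=True)
s=manip.sense();print(s['t'],np.array(s['tcp_pos']),np.array(s['force']),s['finger_gap'],s['gripper_force'])
for n in ('wrist','top','scene'):
    C=cam(n);im=manip.snapshot(n)
    for d in manip.masks_of(n,'beaker')[:1]:
        ys,xs=np.where(d['pixels']);print(n,'mask',d['p'],xs.min(),xs.max(),ys.min(),ys.max(),len(xs),d['position'])
    for q in ('nut1',):
        for d in manip.masks_of(n,q)[:8]:
            if d['p']>.1: print(n,'nut',np.round(d['position']),round(d['p'],2),ray(n,d['position'],.006,C)[:2],d['pixels'].sum())
E
python3 q.py
python3 - <<'E'
from h import *
np.set_printoptions(precision=4,suppress=True)
for uv,z in (((280,263),.003),((312,303),.059),((312,303),.055),((233,297),.007),((263,243),.006),((291,237),.006),((287,263),.006)): print(uv,ray('wrist',uv,z))
E
```

```text
15.15 [ 0.4723 -0.1435  0.0003] [-0.2247 -0.4773 -0.5413] 0.9971738852068319 0.0
wrist mask 0.71 229 384 212 368 18777 [299.0, 294.2]
wrist nut [233. 300.] 0.52 [ 0.4509 -0.1564] 108
(280, 263) [ 0.4718 -0.1372  0.003 ]
(312, 303) [ 0.4799 -0.1251  0.059 ]
(312, 303) [ 0.4805 -0.1274  0.055 ]
(233, 297) [ 0.4508 -0.1542  0.007 ]
(263, 243) [ 0.4633 -0.1267  0.006 ]
(291, 237) [ 0.4757 -0.123   0.006 ]
(287, 263) [ 0.4748 -0.1357  0.006 ]
```

step_arm(targets="0 3 -12 0; 6 3 -22 0; 11 3 -25 0; 11 3 -25 0")

```text
t: 16.0
tcp_pos: [0.4742, -0.1314, 0.0259]
tool_rot: [0.682, 0.732, 0.0, 0.0]
force: [-1.1, 0.1, 0.2]
finger_gap: 0.999
gripper_force: 0.0
```

step_arm(targets="0 0 0 0; 0 0 0 0; 0 0 0 0; 0 0 0 0; 0 0 0 0; 0 0 0 0; 0 0 0 0", gripper=1, squeeze=25)

```text
t: 16.7
tcp_pos: [0.4746, -0.1324, 0.0253]
tool_rot: [0.682, 0.731, 0.0, 0.0]
force: [1.0, 0.4, 0.5]
finger_gap: 0.528
gripper_force: 24.7
```

```bash
python3 q.py
```

```text
16.7 [ 0.4746 -0.1324  0.0253] [1.0043 0.3786 0.4581] 0.5279623064440141 24.748824433190748
wrist mask 0.57 221 339 223 349 11667 [275.9, 289.4]
top mask 0.49 254 277 148 172 413 [267.0, 159.4]
```

step_arm(targets="0 0 -20 0; 0 0 -40 0; 30 0 -40 0; 60 0 -40 0; 90 0 -40 0; 110 0 -40 0; 112 0 -30 0; 112 0 -15 0; 112 0 0 0; 112 0 3 0; 112 0 5 0; 112 0 5 0")

```text
t: 18.35
tcp_pos: [0.4666, -0.0219, 0.0206]
tool_rot: [0.682, 0.731, -0.0, 0.0]
force: [-1.4, -3.0, 8.3]
finger_gap: 0.521
gripper_force: 24.3
```

```bash
cat > nuts.py <<'E'
from h import *
np.set_printoptions(precision=4,suppress=True)
s=manip.sense();print(s['t'],np.array(s['tcp_pos']),np.array(s['force']),s['finger_gap'],s['gripper_force'])
for n in ('top','scene','wrist'):
    C=cam(n);im=manip.snapshot(n)
    hsv=cv2.cvtColor(im,cv2.COLOR_RGB2HSV)
    # grey pixels within the ring of the mat
    uu,vv=np.meshgrid(np.arange(560),np.arange(420)); f,cx,cy,T=C
    d=np.stack([(uu-cx)/f,(vv-cy)/f,np.ones_like(uu,float)],-1)@T[:3,:3].T
    P=T[:3,3]+d*((.006-T[2,3])/d[...,2])[...,None]
    m=(np.hypot(P[...,0]-.4715,P[...,1]+.133)<.046)
    g=(m&~((hsv[...,0]>45)&(hsv[...,0]<80)&(hsv[...,1]>80))).astype(np.uint8)
    k,l,st,ce=cv2.connectedComponentsWithStats(g)
    print(n,'inring',m.sum())
    for i in range(1,k):
        if st[i,4]>(25 if n=='wrist' else 4): print('  ',st[i].tolist(),np.mean(P[l==i],0)[:2],np.round(np.median(im[l==i],0)))
E
python3 nuts.py
```

```text
18.35 [ 0.4666 -0.0219  0.0206] [-1.4049 -3.0336  8.3354] 0.5213512330445937 24.261763587710448
top inring 1402
   [340, 205, 39, 41, 1029] [ 0.467  -0.1237] [67. 75. 84.]
scene inring 1075
   [360, 193, 43, 33, 1075] [ 0.4706 -0.1326] [ 88. 101. 114.]
wrist inring 6140
   [201, 366, 149, 54, 6140] [ 0.4698 -0.1092] [31. 34. 38.]
```

step_arm(targets="0 0 0 0; 0 0 0 0; 0 0 0 0; 0 0 -30 0; 0 0 -80 0; -40 0 -120 0; -90 0 -120 0; -140 0 -120 0; -185 0 -120 0; -185 0 -120 0; -185 0 -120 0", gripper=0)

```text
t: 19.6
tcp_pos: [0.4791, -0.2061, 0.1399]
tool_rot: [0.683, 0.73, 0.0, -0.001]
force: [-0.9, 1.9, -0.7]
finger_gap: 1.0
gripper_force: 0.0
```

```bash
python3 nuts.py
python3 - <<'E'
from h import *
for d in manip.masks_of('wrist','nut1')[:8]+manip.masks_of('wrist','beaker')[:1]: print(np.round(d['position']),round(d['p'],2),ray('wrist',d['position'],.006)[:2],d['pixels'].sum())
E
```

```text
19.6 [ 0.4791 -0.2061  0.1399] [-0.9358  1.9158 -0.6803] 0.9997988446196459 0.0
top inring 1402
   [348, 220, 17, 14, 121] [ 0.4679 -0.1225] [150. 184. 159.]
   [368, 231, 6, 4, 20] [ 0.4526 -0.153 ] [150. 192. 161.]
scene inring 1075
   [360, 193, 43, 33, 1075] [ 0.4706 -0.1326] [51. 53. 58.]
wrist inring 10164
   [255, 85, 15, 16, 143] [ 0.4579 -0.1091] [182. 205. 191.]
   [261, 103, 28, 31, 386] [ 0.4706 -0.1261] [182. 207. 192.]
   [248, 140, 8, 15, 103] [ 0.4518 -0.1525] [184. 199. 190.]
[279. 125.] 0.67 [ 0.47388141 -0.13257817] 128
[262.  92.] 0.58 [ 0.45790298 -0.10878357] 120
[270. 115.] 0.5 [ 0.46553332 -0.12527657] 107
[149.  90.] 0.45 [ 0.36725375 -0.11356469] 2682
[279.   6.] 0.68 [ 0.46776297 -0.04619091] 383
```

step_arm(targets="15 -22 40 0; 26 -22 80 0; 26 -22 110 0; 26 -22 110 0; 26 -22 110 0; 26 -22 110 0", gripper=1)

```text
t: 20.45
tcp_pos: [0.457, -0.1811, 0.0317]
tool_rot: [0.682, 0.732, 0.0, 0.001]
force: [-0.5, -1.4, 1.1]
finger_gap: 0.001
gripper_force: 0.0
```

step_arm(targets="0 0 15 0; 0 0 26 0; 8 0 26 0; 16 0 26 0; 22 0 26 0; 27 1 26 0; 30 1 26 0; 30 1 26 0; 26 1 26 0; 26 1 0 0; 26 1 -10 0")

```text
t: 21.55
tcp_pos: [0.4557, -0.1557, 0.0414]
tool_rot: [0.682, 0.731, 0.0, 0.001]
force: [0.4, -0.2, 0.7]
finger_gap: 0.001
gripper_force: 0.0
```

step_arm(targets="40 4 0 0; 71 8 0 0; 71 8 15 0; 71 8 36 0; 71 8 36 0; 66 8 36 0; 61 8 36 0; 56 7 36 0; 55 7 36 0; 58 7 36 0; 58 7 0 0")

```text
t: 22.65
tcp_pos: [0.4552, -0.0951, 0.0372]
tool_rot: [0.682, 0.731, -0.001, -0.005]
force: [0.1, -0.2, 0.2]
finger_gap: -0.0
gripper_force: 0.0
```

step_arm(targets="0 0 -20 0; -40 0 -60 0; -80 0 -100 0; -100 0 -100 0; -100 0 -100 0; -100 0 -100 0")

```text
t: 23.25
tcp_pos: [0.4643, -0.1959, 0.1404]
tool_rot: [0.683, 0.731, 0.0, -0.0]
force: [-0.3, 0.1, -0.4]
finger_gap: 0.001
gripper_force: 0.0
```

```bash
sed -i "s/('top','scene','wrist')/('top','wrist')/" nuts.py
cat >> nuts.py <<'E'
for d in manip.masks_of('wrist','nut1')[:8]: print(np.round(d['position']),round(d['p'],2),ray('wrist',d['position'],.006)[:2],d['pixels'].sum())
E
python3 nuts.py
```

```text
23.25 [ 0.4643 -0.1959  0.1404] [-0.2639  0.0617 -0.3852] 0.0009731586236525437 0.0
top inring 1402
   [351, 220, 14, 13, 114] [ 0.4687 -0.1253] [149. 182. 158.]
   [359, 231, 6, 5, 21] [ 0.4521 -0.1329] [163. 196. 170.]
wrist inring 9902
   [273, 108, 34, 38, 506] [ 0.4678 -0.1246] [184. 208. 193.]
   [266, 127, 8, 15, 102] [ 0.4513 -0.1321] [188. 204. 194.]
[283. 129.] 0.64 [ 0.4619 -0.1263] 112
[295. 125.] 0.59 [ 0.471 -0.123] 102
[272. 134.] 0.48 [ 0.453  -0.1316] 87
[276. 110.] 0.4 [ 0.4548 -0.1118] 113
```

step_arm(targets="35 -20 50 0; 65 -35 90 0; 65 -35 120 0; 65 -35 134 0; 65 -35 134 0; 65 -31 134 0; 64 -27 134 0; 64 -23 134 0; 64 -22 134 0; 64 -24 134 0; 64 -24 100 0; 64 -24 95 0")

```text
t: 24.6
tcp_pos: [0.437, -0.1343, 0.047]
tool_rot: [0.682, 0.731, 0.0, 0.001]
force: [0.7, -0.6, -0.5]
finger_gap: 0.001
gripper_force: 0.0
```

step_arm(targets="-6 35 0 0; -11 66 0 0; -11 66 0 0; -11 66 20 0; -11 66 39 0; -11 66 39 0; -11 62 39 0; -11 58 39 0; -11 55 39 0; -11 55 39 0; -11 58 39 0; -11 58 0 0")

```text
t: 25.8
tcp_pos: [0.4929, -0.1397, 0.0417]
tool_rot: [0.682, 0.731, -0.001, -0.005]
force: [1.2, -0.9, 0.4]
finger_gap: 0.002
gripper_force: 0.0
```

step_arm(targets="-20 -12 -50 0; -52 -24 -95 0; -52 -24 -95 0; -52 -24 -95 0; -52 -24 -95 0")

```text
t: 26.3
tcp_pos: [0.4742, -0.1936, 0.1396]
tool_rot: [0.682, 0.731, 0.0, -0.001]
force: [-0.2, -0.7, 0.0]
finger_gap: -0.003
gripper_force: 0.0
```

```bash
python3 nuts.py
python3 - <<'E'
from h import *
C=cam('wrist');im=manip.snapshot('wrist');np.save('wr.npy',im)
hsv=cv2.cvtColor(im,cv2.COLOR_RGB2HSV)
u,v=[int(x) for x in proj('wrist',(.466,-.126,.006),C)]
print(u,v)
w=hsv[v-24:v+26,u-26:u+28]
g=~((w[...,0]>45)&(w[...,0]<80)&(w[...,1]>80))
for r in g[::1]: print(''.join('#' if x else '.' for x in r))
E
```

```text
26.3 [ 0.4742 -0.1936  0.1396] [-0.2095 -0.6927  0.022 ] -0.002904239347360172 0.0
top inring 1402
   [351, 220, 14, 13, 114] [ 0.4687 -0.1253] [150. 184. 160.]
   [359, 231, 6, 5, 22] [ 0.452  -0.1332] [164. 196. 170.]
wrist inring 9905
   [261, 109, 33, 39, 512] [ 0.4679 -0.1247] [184. 207. 192.]
   [254, 129, 8, 15, 108] [ 0.4512 -0.1322] [180. 200. 188.]
[285. 135.] 0.59 [ 0.4736 -0.13  ] 93
[258. 136.] 0.59 [ 0.4519 -0.1324] 109
[289. 124.] 0.53 [ 0.4766 -0.1209] 91
[264. 111.] 0.5 [ 0.4553 -0.1123] 94
275 129
......................................................
......................................................
......................................................
......................................................
......................................................
...............########...............................
..............##########..............................
.............###########..............................
.............############.............................
............#####....####.............................
............####......####...
[... 1470 characters left out ...]
................####.....####...........
.......#####..................#####...#####...........
...............................###########............
...............................##########.............
................................#########.............
...................................####...............
......................................................
......................................................
......................................................
......................................................
......................................................
......................................................
......................................................
```

step_arm(targets="35 -25 50 0; 63 -45 90 0; 63 -45 120 0; 63 -45 134 0; 63 -45 134 0; 63 -39 134 0; 62 -33 134 0; 62 -28 134 0; 62 -25 134 0; 62 -25 134 0; 62 -28 134 0; 62 -28 95 0")

```text
t: 27.7
tcp_pos: [0.439, -0.1329, 0.0416]
tool_rot: [0.682, 0.731, -0.001, -0.006]
force: [0.2, 0.5, 0.4]
finger_gap: -0.001
gripper_force: 0.0
```

step_arm(targets="-6 30 0 0; -12 60 0 0; -12 60 0 0; -12 60 20 0; -12 60 39 0; -12 60 39 0; -12 54 39 0; -11 48 39 0; -11 43 39 0; -11 40 39 0; -11 44 39 0; -11 44 0 0")

```text
t: 28.9
tcp_pos: [0.4851, -0.1414, 0.0417]
tool_rot: [0.682, 0.731, -0.001, -0.005]
force: [0.0, 0.1, 0.1]
finger_gap: 0.001
gripper_force: 0.0
```

step_arm(targets="-20 -12 -50 0; -50 -12 -95 0; -50 -12 -95 0; -50 -12 -95 0; -50 -12 -95 0")

```text
t: 29.4
tcp_pos: [0.4779, -0.1923, 0.1395]
tool_rot: [0.682, 0.731, -0.0, -0.001]
force: [0.1, 0.0, -0.3]
finger_gap: 0.0
gripper_force: 0.0
```

```bash
cat > asc.py <<'E'
from h import *
np.set_printoptions(precision=4,suppress=True)
s=manip.sense();print(s['t'],np.array(s['tcp_pos']))
C=cam('wrist');im=manip.snapshot('wrist')
hsv=cv2.cvtColor(im,cv2.COLOR_RGB2HSV)
# rectify plane z=.008 : 1 mm grid, x right, y down (decreasing)
xs=np.arange(.438,.494,.001); ys=np.arange(-.100,-.152,-.001)
M=np.array([[proj('wrist',(x,y,.008),C) for x in xs] for y in ys],np.float32)
w=cv2.remap(hsv,M[...,0],M[...,1],cv2.INTER_NEAREST)
g=~((w[...,0]>45)&(w[...,0]<80)&(w[...,1]>80))
for y,r in zip(ys,g): print('%.0f '%(y*1000)+''.join('#' if x else '.' for x in r))
p=np.argwhere(g); c,rad=cv2.minEnclosingCircle(np.stack([xs[p[:,1]],ys[p[:,0]]],1).astype(np.float32)*1000); print(c,rad)
E
python3 asc.py
```

```text
29.4 [ 0.4779 -0.1923  0.1395]
-100 ........................................................
-101 ........................................................
-102 ........................................................
-103 ........................................................
-104 ........................................................
-105 ........................................................
-106 ........................................................
-107 ........................................................
-108 ........................................................
-109 ........................................................
-110 .................######.................................
-111 ................########................................
-112 ...............##########...............................
-113 ...............####....###..............................
-114 ...............###.....###..............................
-115 ...............###.....###..............................
-116 ...............###....###...............................
-117 ..........
[... 1500 characters left out ...]
..................................
-142 ........................................................
-143 ........................................................
-144 ........................................................
-145 ........................................................
-146 ........................................................
-147 ........................................................
-148 ........................................................
-149 ........................................................
-150 ........................................................
-151 ........................................................
(465.2407531738281, -123.5) 16.94480323791504
```

step_arm(targets="35 1 0 0; 70 2 0 0; 102 3 0 0; 102 3 0 0; 102 3 0 0; 102 3 0 0", gripper=0)

```text
t: 30.05
tcp_pos: [0.4747, -0.0915, 0.1395]
tool_rot: [0.682, 0.731, -0.0, -0.0]
force: [0.3, -1.0, 0.1]
finger_gap: 0.989
gripper_force: 0.0
```

Run:
```python
from h import *
np.set_printoptions(precision=4,suppress=True)
C=cam('wrist');s=manip.sense();print(s['t'],np.array(s['tcp_pos']),C[3][:3,3],C[0])
im=manip.snapshot('wrist')
for d in manip.masks_of('wrist','beaker')[:1]:
    ys,xs=np.where(d['pixels']);print(d['p'],xs.min(),xs.max(),ys.min(),ys.max(),len(xs))
    c,r=cv2.minEnclosingCircle(np.stack([xs,ys],1).astype(np.float32)); print(c,r,ray('wrist',c,.056,C),'rad mm',r/C[0]*(C[3][2,3]-.056)*1000)
for d in manip.mark_of('wrist','beaker')[:1]: print(d['position'],ray('wrist',d['position'],.056,C))
print(proj('wrist',(*ray('wrist',c,.056,C)[:2],0),C))
```

```text
30.05 [ 0.4747 -0.0915  0.1395] [ 0.469  -0.0251  0.2824] 322.24621523017373
0.94 241 304 97 162 3300
(272.7830810546875, 129.6221923828125) 32.969364166259766 [ 0.4654 -0.0251  0.056 ] rad mm 23.166823242865306
[273.1, 132.0] [ 0.4657 -0.0267  0.056 ]
(np.float64(273.82162129954526), np.float64(129.7013431124476))
```

step_arm(targets="35 -3 0 0; 66 -4.5 20 0; 66 -4.5 60 0; 66 -4.5 95 0; 66 -4.5 117 0; 66 -4.5 117 0; 66 -4.5 117 0")

```text
t: 30.9
tcp_pos: [0.4657, -0.0263, 0.0233]
tool_rot: [0.682, 0.731, -0.0, -0.0]
force: [-0.2, -0.3, 0.6]
finger_gap: 0.999
gripper_force: 0.0
```

step_arm(targets="0 0 0 0; 0 0 0 0; 0 0 0 0; 0 0 0 0; 0 0 0 0; 0 0 0 0; 0 0 0 0", gripper=1, squeeze=30)

```text
t: 31.6
tcp_pos: [0.4663, -0.026, 0.0246]
tool_rot: [0.682, 0.731, 0.0, 0.001]
force: [-0.8, -1.3, 6.2]
finger_gap: 0.508
gripper_force: 29.6
```

```bash
python3 q.py | head -1
```

```text
31.6 [ 0.4663 -0.026   0.0246] [-0.8336 -1.2603  6.2143] 0.5081257844200174 29.64575239707301
```

step_arm(targets="0 0 -20 0; 0 0 -40 0; -30 -2 -40 0; -60 -5 -40 0; -85 -6.5 -40 0; -98 -7.5 -40 0; -98 -7.5 -40 0; -98 -7.5 -28 0; -98 -7.5 -16 0; -98 -7.5 -9 0; -98 -7.5 -4 0; -98 -7.5 -3 0")

```text
t: 33.25
tcp_pos: [0.4641, -0.1228, 0.0272]
tool_rot: [0.682, 0.732, -0.0, -0.001]
force: [-4.1, 2.4, 24.8]
finger_gap: 0.507
gripper_force: 34.1
```

```bash
python3 q.py
```

```text
33.25 [ 0.4641 -0.1228  0.0272] [-4.1283  2.4033 24.821 ] 0.5067982743759614 34.123074943245655
wrist mask 0.98 222 332 213 352 12030 [276.7, 287.0]
scene nut [270. 183.] 0.56 [0.6293 0.0661] 339
```

step_arm(targets="0 0 -1 0; 0 0 -2 0; 0 0 -2 0; 0 0 -2 0")

```text
t: 34.1
tcp_pos: [0.4649, -0.1238, 0.0279]
tool_rot: [0.682, 0.731, -0.0, -0.0]
force: [-0.1, -0.3, -0.7]
finger_gap: 0.509
gripper_force: 31.5
```

step_arm(targets="0 0 0 0; 0 0 0 0; 0 0 0 0; 0 0 0 0; 0 0 0 0", gripper=0.15)

```text
t: 34.6
tcp_pos: [0.4649, -0.124, 0.0283]
tool_rot: [0.682, 0.731, 0.0, 0.0]
force: [-0.0, -0.5, -0.3]
finger_gap: 0.85
gripper_force: 0.0
```

```bash
cat > r.py <<'E'
from h import *
np.set_printoptions(precision=4,suppress=True)
s=manip.sense();print(s['t'],np.array(s['tcp_pos']),np.array(s['force']),s['finger_gap'])
C=cam('wrist');im=manip.snapshot('wrist')
cv2.imwrite('pics/r.png',im[:,:,::-1])
for d in manip.masks_of('wrist','beaker')[:1]:
    ys,xs=np.where(d['pixels']);print(d['p'],xs.min(),xs.max(),ys.min(),ys.max(),len(xs))
for d in manip.mark_of('wrist','beaker')[:1]: print('base',d['position'],ray('wrist',d['position'],.059,C))
for d in manip.recognise('wrist','nut1')[:8]: print('nut',d['position'],round(d['p'],2),ray('wrist',d['position'],.008,C))
E
python3 r.py
```

```text
34.6 [ 0.4649 -0.124   0.0283] [-0.0016 -0.5313 -0.2734] 0.8498220369157627
0.75 223 333 211 350 11894
base [275.3, 306.4] [ 0.4628 -0.124   0.059 ]
```

step_arm(targets="0 0 -40 0; 0 0 -80 0; -35 4 -115 0; -68 5 -115 0; -68 5 -115 0; -68 5 -115 0", gripper=0)

```text
t: 35.4
tcp_pos: [0.4741, -0.1916, 0.1432]
tool_rot: [0.683, 0.731, 0.0, -0.0]
force: [0.2, 1.0, 0.7]
finger_gap: 1.003
gripper_force: 0.0
```

```bash
python3 r.py
python3 - <<'E'
from h import *
C=cam('wrist');im=cv2.imread('pics/r.png').astype(int)
xs=np.arange(.430,.502,.0012); ys=np.arange(-.090,-.162,-.0012)
M=np.array([[proj('wrist',(x,y,.008),C) for x in xs] for y in ys],np.float32)
w=cv2.remap(im.astype(np.float32),M[...,0],M[...,1],1)
s=w[...,1]-(w[...,0]+w[...,2])/2   # greenness
print(C[3][:3,3])
for y,r in zip(ys,s): print('%.0f '%(y*1000)+''.join('#' if v<25 else '+' if v<50 else '-' if v<70 else '.' for v in r))
E
```

```text
35.4 [ 0.4741 -0.1916  0.1432] [0.1513 0.9988 0.6896] 1.0028756276798432
0.72 240 302 93 159 3281
base [269.2, 128.8] [ 0.4625 -0.1248  0.059 ]
[ 0.46810527 -0.12392522  0.2855896 ]
-90 ...........+###-....................................+##+.....
-91 .........-###-.......................................-+##-...
-92 ........+##+...........................................-##+..
-94 .......+##-.............................................-##+-
-95 ......+#+-...............-................................+##
-96 .....##+............-----+++-----..........................+#
-97 ....+#+...........---++++++++++++---........................-
-98 ...+##..........--+++++++++++++++++---.......................
-100 ..+##.........--++++++++#++++++++++++--......................
-101 .-##.........--++++++++++++++++++++++++-.....................
-102 -##-........--++++++++++++++++++++++++++-....................
-103 ##-........--++++++++++++++++++++++++++++--..................
-104 #+........-+++++++++++++++++++++++++++++++-..................
-106 #........--++++++++++++++++-++--+-+++++++++-......
[... 2460 characters left out ...]
..............................
-151 .............................................................
-152 .............................................................
-154 .............................................................
-155 .............................................................
-156 -............................................................
-157 +............................................................
-158 #+...........................................................
-160 +#-..........................................................
-161 -##-.........................................................
-162 .+#+.........................................................
```

All five nuts show inside the standing beaker's footprint, at most about 15 mm from its centre. Regripping and lifting.

step_arm(targets="35 -4 0 0; 68 -6 20 0; 68 -6 60 0; 68 -6 95 0; 68 -6 115 0; 68 -6 115 0; 68 -6 115 0")

```text
t: 36.3
tcp_pos: [0.4636, -0.1234, 0.0281]
tool_rot: [0.682, 0.732, -0.0, -0.001]
force: [-0.2, 0.6, -0.0]
finger_gap: 0.996
gripper_force: 0.0
```

step_arm(targets="0 0 0 0; 0 0 0 0; 0 0 0 0; 0 0 0 0; 0 0 0 0; 0 0 0 0; 0 0 0 0", gripper=1, squeeze=30)

```text
t: 37.0
tcp_pos: [0.4645, -0.1244, 0.0295]
tool_rot: [0.682, 0.731, 0.0, 0.001]
force: [-0.5, 0.3, 6.1]
finger_gap: 0.511
gripper_force: 29.7
```

step_arm(targets="0 0 -8 0; 0 0 -20 0; 0 0 -40 0; 0 0 -60 0; 0 0 -80 0; 0 0 -80 0; 0 0 -80 0; 0 0 -80 0")

```text
t: 37.8
tcp_pos: [0.4634, -0.1238, 0.1079]
tool_rot: [0.682, 0.731, -0.0, -0.001]
force: [-0.8, -0.0, -1.0]
finger_gap: 0.512
gripper_force: 30.9
```

step_arm(targets="30 2 0 0; 65 4 0 0; 95 6 10 0; 100 7 25 0; 100 7 45 0; 100 7 60 0; 100 7 72 0; 100 7 79 0; 100 7 82 0; 100 7 83 0; 100 7 83 0")

```text
t: 38.9
tcp_pos: [0.4631, -0.0236, 0.0264]
tool_rot: [0.682, 0.731, -0.0, -0.0]
force: [-2.8, 1.4, 11.4]
finger_gap: 0.509
gripper_force: 32.1
```

step_arm(targets="0 0 0 0; 0 0 0 0; 0 0 0 0; 0 0 0 0; 0 0 -30 0; 0 0 -75 0; -35 4 -115 0; -68 5 -115 0; -68 5 -115 0; -68 5 -115 0", gripper=0)

```text
t: 39.9
tcp_pos: [0.4733, -0.0917, 0.1403]
tool_rot: [0.683, 0.731, 0.0, -0.0]
force: [-1.0, 1.0, 0.4]
finger_gap: 1.004
gripper_force: 0.0
```

```bash
python3 r.py; python3 nuts.py
```

```text
39.9 [ 0.4733 -0.0917  0.1403] [-1.0283  0.9885  0.427 ] 1.0039513756365706
0.76 238 301 92 157 3332
base [267.3, 125.8] [ 0.4604 -0.0231  0.059 ]
nut [267.6, 242.3] 0.55 [ 0.4651 -0.1236  0.008 ]
nut [269.9, 250.4] 0.47 [ 0.4676 -0.1313  0.008 ]
nut [259.4, 228.3] 0.45 [ 0.457  -0.1109  0.008 ]
40.1 [ 0.4726 -0.09    0.1395] [ 0.0473 -0.4717 -0.6471] 1.0011547243079406 0.0
top inring 1402
   [340, 203, 43, 43, 1402] [ 0.4713 -0.1331] [76. 84. 96.]
wrist inring 7424
   [253, 228, 24, 35, 416] [ 0.4618 -0.1265] [157. 177. 165.]
   [275, 237, 13, 14, 111] [ 0.4765 -0.1224] [156. 177. 164.]
[260. 232.] 0.68 [ 0.4575 -0.1137] 82
[261. 251.] 0.56 [ 0.4591 -0.1314] 94
```

```bash
python3 -c "
from station import manip
print(manip.sign_off())"
```

```text
the job is handed in; nothing more can be done
None
```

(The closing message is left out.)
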